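# Shake up a bottle of glass paint on the touch-start vortex mixer

### The job

The glass paint in the round-bellied bottle has settled: set the vortex mixer by pressing its round key (on), then the square key (touch mode), then the bar-shaped key (speed), each right in and let out again before the next. Then take the round-bellied bottle by its cap, sit it upright in the mixer's sprung rubber ring and, without slamming or forcing it, press it down until the ring has sunk nearly all its travel. Finish while holding it like that, the cap still in the gripper and the ring pressed down (do not let go), with nothing of the robot itself touching the mixer and the jar and the slim bottle left undisturbed.

Things in the scene. Friction and masses are not known exactly. Their poses are not given: they have to be found in the camera images.
- mixer: bench vortex mixer, grey cast housing 170 (x) x 160 (y) x 84 mm high, heavy, fixed to the bench; origin at the centre of its underside on the bench. Its z is up, its x points from the key panel (front, towards the robot when yaw is 0) to the back. The front 75 mm is a key panel that slopes up towards the back at 12 degrees, from 48 to 64 mm high; the sprung ring head stands on the back part, its axis 37 mm behind (+x of) the origin.
- ring_top (a point): centre of the upper rim of the black rubber ring head, on its vertical axis (133 mm above the bench at rest); it moves down with the ring. Ring 76 mm outside and 54 mm inside diameter, 15 mm deep inside, open at the top, standing on a coil spring. The round-bellied bottle rests on the rim with its foot 8 mm below this point. Its x and y axes are the mixer's.
- cradle (a joint): how far the ring head is pressed down, m: 0 at rest (up), 0.010 at its lower stop. About 4 N starts it moving and 12 N hold it at the stop; it springs back up when released. The bottle's weight alone (under 3.5 N) does not sink it.
- key_round_top (a point): centre of the top face of the round key (on), 20 mm across; the leftmost key seen from the robot, at +y of the mixer. The three white keys stand in a row along the mixer's y, 46 mm apart, about 9 mm proud of the black panel. The point's z axis is the panel's normal (12 degrees from vertical, leaning to the mixer's -x); a key moves along it, and a press straight down works as well.
- key_square_top (a point): centre of the top face of the square key (touch mode), 19 mm wide, in the middle of the row; axes as for the round key
- key_bar_top (a point): centre of the top face of the bar-shaped key (speed), 32 mm along the row and 13 mm across it, at -y of the mixer; axes as for the round key
- key_round (a joint): travel of the round key, m: 0 out, 0.006 fully in. All three keys: about 1.5 N starts them, 5 N pushes them fully in, they spring back.
- key_square (a joint): travel of the square key, m: 0 out, 0.006 fully in
- key_bar (a joint): travel of the bar-shaped key, m: 0 out, 0.006 fully in
- flask: closed round-bellied bottle of brown glass with a black ribbed screw cap, about 0.28 kg, 96 mm tall, belly 68 mm in diameter (widest 29 mm above the foot), flat foot 36 mm in diameter, neck 28 mm; origin at the centre of its foot, z up
- flask_cap (a point): middle of the bottle's screw cap, on its axis, 82 mm above the foot; the cap is 36 mm in diameter and 28 mm tall (from 68 to 96 mm above the foot)
- jar: another paint container, not for this job: squat straight-sided jar of brown glass with a black lid, 62 mm in diameter and 66 mm tall; origin under its centre. The round-bellied bottle, this jar and the slim bottle stand upright on the bench to the mixer's right (-y), in any order. (Beyond them lies a glass slab with a muller and a brush; beyond the mixer's left a low light box.)
- slim_bottle: another paint container, not for this job: slim straight-sided bottle of brown glass with a narrow black cap, 44 mm in diameter and 115 mm tall; origin under its centre
Things that resemble listed ones, but are neither listed nor needed, are in the scene too. Leave any blue or purple look-alike of the flask alone.

How it is judged:
By the outcome, as a careful person would: the job done as asked, in the order asked, and still so for the second after the job is handed in, while the arm keeps its last pose, push and grip.
It also fails if it takes over 53 s, if anything falls off the work surface, if the arm or the gripper's body presses on something with over 40 N, if the wrist force passes 120 N, or if a joint passes its speed limit or range.

### The arm

A 6-joint arm with a two-finger parallel gripper is mounted at the origin on the work surface. World frame = base frame: x ahead of the robot, y to its left, z up, the work surface at z = 0. Lengths are in m, angles in rad, forces in N, time in s.
With the tool pointing down it reaches from about 0.35 to 0.875 m from the base axis. Payload 15.5 kg.
Tool frame: the origin (TCP) lies midway between the tips of the shut fingers; the grasp point (between the pads) lies 19 mm behind it; z points along the fingers, y is the line along which they close (so a half turn about z gives the same grasp; the last joint's range is limited). The gripper opens to 85 mm and grips with 20 to 120 N. Pads are 22 mm wide; open, the fingers measure 114 mm over their backs; the gripper's body (76 mm by 85 mm) begins 54 mm behind the grasp point. The pads swing forward as they close: fully open they stand 13 mm farther back than shut.
Start: joints at [-1.341, 0.494, 1.345, -0, 1.302, -0.096], TCP at [0.199, -0.592, 0.231] pointing down, gripper open.
Joint ranges: [-2.91, 2.91], [-0.82, 2.16], [0.22, 2.67], [-1.22, 4.37], [0.12, 2.79], [-3.08, 3.08]. Speed limits (rad/s): [1.89, 1.89, 2.57, 3.01, 3.01, 3.01].

### API

Orientations are given as [roll, pitch, yaw] about the fixed x, y, z axes, in that order (R = Rz(yaw) Ry(pitch) Rx(roll)).
In Python, from station import bot, camera, close_job gives the robot as it stands.
- The arm moves only by the tool arm_command, never from a script. Its argument "motion" is a list of rows, each an object with "xyz": the shift along the world's x, y, z as a fraction of full scale, a list of three; "delta_rot": the turn, a rotation vector about the world's x, y, z as a fraction of full scale, a list of three. In form: [{"xyz": [tx, ty, tz], "delta_rot": [wx, wy, wz]}, ...]. A call has exactly 5 rows; each row is the pose to reach, as a shift and turn from the pose commanded when the call began, turning the shorter way round; what a row does not reach only later rows make up. Full scale, the value 1, is 0.08 m for a shift and 180 degrees for a turn. A row lasts 1/10 s, in which the tool goes at most 50 mm and 8.59 degrees, less where a joint would pass 70% of its speed; a pose out of reach is approached as far as the arm can. A call with a number of a shift or a turn outside -1 to 1 is refused whole. A call with a gripper value outside its range is refused whole. "fingers" is the opening, from 0 (shut) to 1 (fully open), set as the call begins (left out, the last holds). The fingers move at their own pace and stop on an object; the grip force is fixed at half the most. Time passes only in rows, so rows that repeat a pose let the fingers close, or fill a call up. It gives the time, the measured TCP pose, the force, the opening and the grip force at its end, in the units of the state.
- bot.get_obs(): the state, without advancing time (a new reading comes with each control period).
- camera(name): name is "scene" or "top"; returns a dict with "frame" (480x640x3 uint8, red, green, blue), "fov_y" (degrees; the focal length in pixels is half the picture's height over the tangent of half this angle, whatever the lens; pixels are square), "cx", "cy" (the principal point, pixels), "view" (4x4, takes a point from world to camera coordinates). Camera axes: x right, y up, looking along -z (the intrinsics and any distortion apply to the point x, -y, -z); pixel columns grow to the right and rows downward; lengths in m; the calibration is good to about 2 mm. A picture is of the moment at which its call begins. There is no depth.
- close_job(): hands the job in; it is judged then, once.
The state is a dict: "time_s": time; "joint_pos": joint angles; "dq": joint speeds; "effort": joint torques, N m; "ee_pos": TCP position; "ee_rot": TCP orientation; "force": force on the tool from outside, world axes, zero at the start; "moment": the same for the moment, N m; "opening": opening from 0.0 (shut) to 1.0 (fully open); "grasp_force": force on a finger pad.
Only numpy, scipy, OpenCV 4.12 (cv2) and the standard library are available. Lean on these libraries where they do the work, as an engineer would, in place of code of your own. Each camera call takes 0.05 s, during which the arm holds its last target. There are 200 camera calls.

## Working session

There is one attempt and no reset: what is moved stays moved. The work goes in short steps, Python scripts to look and compute and a tool call to move; the robot and the scene stay as the last step left them, time stands still between calls to the robot, and variables do not carry over. Pictures are saved under pics/ and viewed, at most 10 in all, crops included, and the job is handed in when it is done.

Besides the shell and the picture viewer there is one more tool, called after "Request:" in YAML: its name, and indented under it one key for each argument. arm_command: Moves the arm, as the interface text tells. Its arguments: {"type":"object","properties":{"motion":{"type":"array","items":{"type":"object","properties":{"xyz":{"type":"array","items":{"type":"number","minimum":-1,"maximum":1}},"delta_rot":{"type":"array","items":{"type":"number","minimum":-1,"maximum":1}}}}},"fingers":{"type":"number"}},"required":["motion"]}

```bash
ls; mkdir -p pics
python3 - <<'E'
from station import bot,camera
import cv2,json,numpy as np
for n in("scene","top"):
    c=camera(n); cv2.imwrite(f"pics/{n}0.png",c["frame"][:,:,::-1])
    print(n,{k:(np.round(v,4).tolist() if k=="view" else v) for k,v in c.items() if k!="frame"})
o=bot.get_obs(); print(o)
E
```

```text
pics
scene {'fov_y': 55.91124703211175, 'cx': 319.2780378050572, 'cy': 243.52557075368387, 'view': [[0.0109, 0.9998, 0.0183, 0.1094], [-0.7034, -0.0054, 0.7108, 0.2907], [0.7107, -0.0207, 0.7032, -1.3768], [0.0, 0.0, 0.0, 1.0]]}
top {'fov_y': 56.56022270590793, 'cx': 319.4921002035043, 'cy': 240.1384479904746, 'view': [[0.0171, -0.9998, 0.0078, -0.1494], [0.9965, 0.0177, 0.0821, -0.488], [-0.0823, 0.0064, 0.9966, -0.9486], [0.0, 0.0, 0.0, 1.0]]}
{'time_s': 0.1, 'joint_pos': array([-1.34150632e+00,  4.94109419e-01,  1.34605438e+00, -2.19497544e-05,
        1.30256600e+00, -9.55120254e-02]), 'dq': array([-0.00159054, -0.00034019, -0.00081565, -0.00089541,  0.00035989,
       -0.00068264]), 'effort': array([ 2.39034220e-03, -8.83587742e+01, -3.84563792e+01, -4.51274136e-04,
        5.13672887e-03, -1.38258710e-05]), 'ee_pos': array([ 0.19936258, -0.59199364,  0.23077215]), 'ee_rot': array([-3.14045867e+00, -8.73840880e-05,  3.24807809e-01]), 'force': array([-0.00751044, -0.92848948,  0.89843181]), 'moment': array([0.04998254, 0.04195124, 0.00246525]), 'grasp_force': 0.0, 'opening': 0.9972833343795536}
```

View pics/scene0.png

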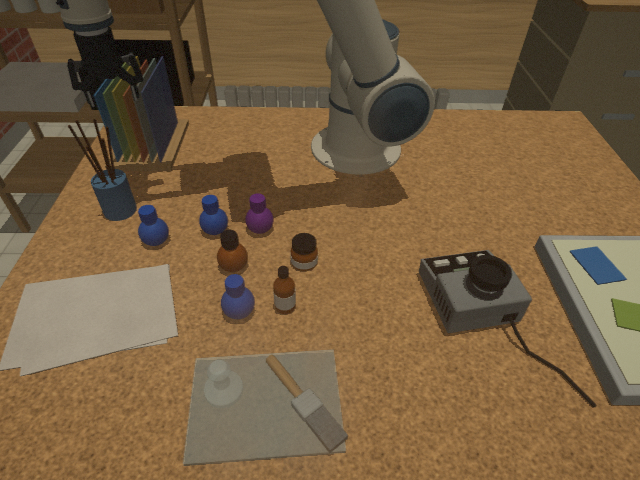

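View pics/top0.png

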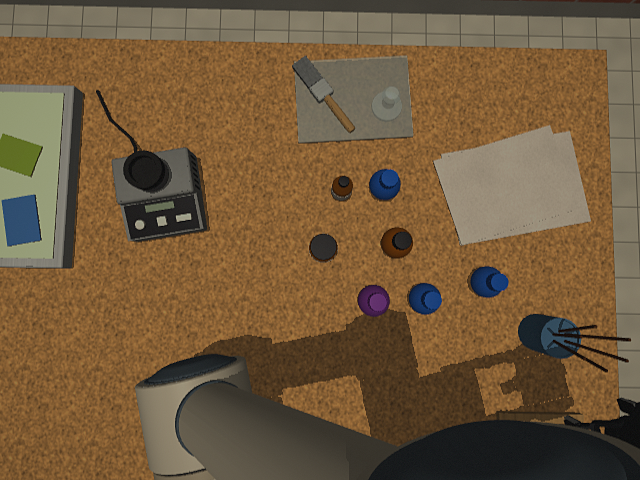

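The scene image shows the brown round-bellied bottle at about (232,252), the jar at (304,252) and the slim bottle at (284,290). The blue and purple look-alikes are at (153,227), (213,217), (237,300) and (260,215). In the top image the brown flask is at (397,242), the jar at (323,247), the slim bottle at (342,187), the blues at (385,184), (425,298) and (487,281), and the purple at (373,300). The mixer is at (160,195). I choose the brown one with the black cap and check it in close crops.

Run:
```python
import cv2,numpy as np
t=cv2.imread("pics/top0.png"); s=cv2.imread("pics/scene0.png")
def crop(i,x,y,w,h,f): return cv2.resize(i[y:y+h,x:x+w],None,fx=f,fy=f,interpolation=cv2.INTER_CUBIC)
a=crop(t,105,140,110,110,5)
b=crop(t,370,215,50,55,5); d=crop(s,205,220,50,55,5)
bd=np.vstack([b,d])
cv2.imwrite("pics/ct.png",np.hstack([a,bd]))
cv2.imwrite("pics/cs.png",crop(s,410,240,120,100,6))
```

```text
(no output)
```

View pics/ct.png

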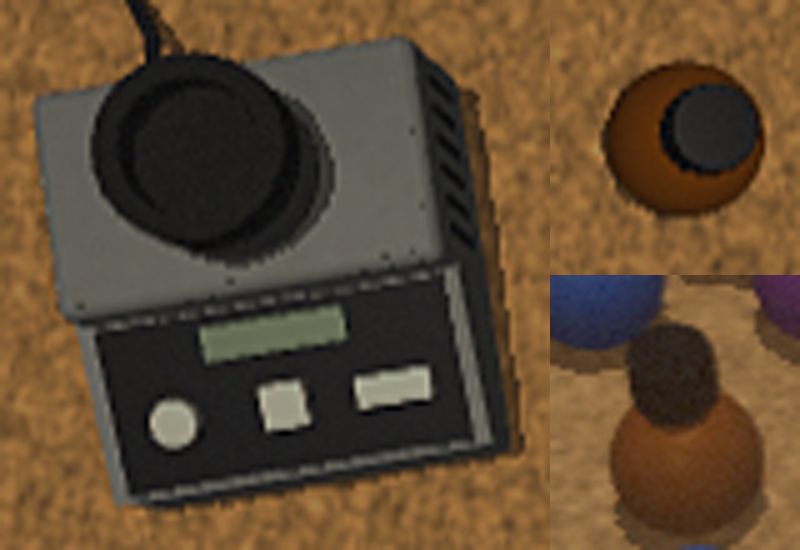

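View pics/cs.png

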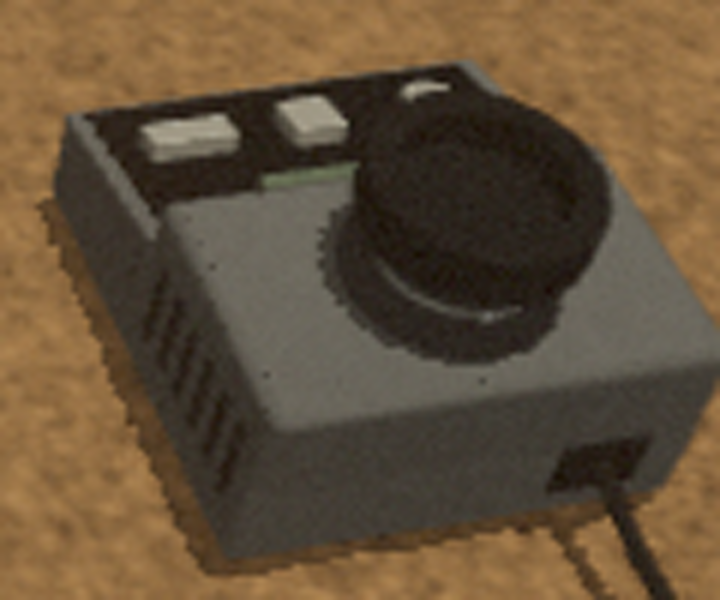

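The crops confirm the flask: brown glass with a black cap. In the top image its cap is at about (403.4,240.4) and its belly at (397,243). The keys in the top image are round (139.6,224.4), square (161.4,220.6) and bar (183,217), and the ring rim centre is at (143.6,170.6).

```bash
cat > h.py <<'E'
import numpy as np
from scipy.optimize import least_squares
P={"scene":(55.91124703211175,319.278,243.5256,[[0.0109,0.9998,0.0183,0.1094],[-0.7034,-0.0054,0.7108,0.2907],[0.7107,-0.0207,0.7032,-1.3768]]),
"top":(56.56022270590793,319.4921,240.1384,[[0.0171,-0.9998,0.0078,-0.1494],[0.9965,0.0177,0.0821,-0.488],[-0.0823,0.0064,0.9966,-0.9486]])}
def proj(n,p):
    f,cx,cy,V=P[n]; f=240/np.tan(np.radians(f)/2); c=np.array(V)@np.append(p,1)
    return np.array([cx+f*c[0]/-c[2],cy-f*c[1]/-c[2]])
def at(n,uv,z):
    return least_squares(lambda q:proj(n,[*q,z])-uv,[.5,0]).x
def tri(u,v):
    r=least_squares(lambda q:np.r_[proj("top",q)-u,proj("scene",q)-v],[.5,0,.1]); return r.x,r.fun
E
python3 - <<'E'
from h import *
np.set_printoptions(precision=4,suppress=True)
cap=at("top",(403.4,240.4),.096);print("cap",cap,proj("scene",[*cap,.082]),proj("scene",[*cap,.096]))
print("belly",at("top",(397,243),.029))
ring=at("top",(143.6,170.6),.133);print("ring",ring,proj("scene",[*ring,.133]))
for n,u in dict(r=(139.6,224.4),s=(161.4,220.6),b=(183,217)).items():
    k=at("top",u,.063);print(n,k,proj("scene",[*k,.063]))
s=at("top",(161.4,220.6),.063);d=ring-s;print("yaw ring",np.arctan2(d[1],d[0]),np.hypot(*d))
print(tri((161.4,220.6),(410+(310-2.5)/6,240+(113-2.5)/6)),tri((183,217),(410+(187-2.5)/6,240+(128-2.5)/6)))
print("ring tri",tri((143.6,170.6),(410+481/6,240+192/6)))
print("jar",at("top",(323,247),.066),"slim",at("top",(343.5,182),.115),"blue",at("top",(385,184),.03),at("top",(425,298),.03))
E
```

```text
cap [ 0.4868 -0.3087] [229.2571 239.6599] [228.4521 234.9176]
belly [ 0.4866 -0.308 ]
ring [0.6105 0.2032] [489.6604 267.5006]
r [0.5132 0.2336] [481.8488 255.9634]
s [0.5219 0.1888] [462.1269 258.8284]
b [0.5303 0.1443] [442.2122 261.5961]
yaw ring 0.16130158138119405 0.08968228525846168
(array([0.5217, 0.1875, 0.0642]), array([ 0.3913,  0.0613,  0.4071, -0.071 ])) (array([0.5299, 0.1423, 0.065 ]), array([ 0.6658,  0.0917,  0.686 , -0.1027]))
ring tri (array([0.6127, 0.2067, 0.123 ]), array([ 0.2021,  0.0365,  0.1986, -0.0408]))
jar [ 0.4727 -0.1481] slim [ 0.5992 -0.1859] blue [ 0.6149 -0.2813] [ 0.3699 -0.368 ]
```

Run:
```python
import numpy as np
from scipy.spatial.transform import Rotation as R
psi=.18
c=R.from_euler('xyz',[-3.1405,0,.3248]); t=R.from_rotvec(-np.radians(12)*np.array([-np.sin(psi),np.cos(psi),0]))*R.from_euler('xyz',[np.pi,0,psi])
print((t*c.inv()).as_rotvec()/np.pi, t.as_matrix())
```

```text
[ 0.01632726 -0.06469735 -0.04595897] [[ 9.62344348e-01  1.79029573e-01  2.04552606e-01]
 [ 1.75117348e-01 -9.83843693e-01  3.72223413e-02]
 [ 2.07911691e-01  1.11022302e-16 -9.78147601e-01]]
```

Request:
arm_command:
  motion:
    - {"xyz": [0.2,0.2,0]}
    - {"xyz": [0.4,0.4,0]}
    - {"xyz": [0.6,0.6,0]}
    - {"xyz": [0.8,0.8,0]}
    - {"xyz": [1,1,0]}
  fingers: 0

```text
$.motion[0]: bad value
```

Request:
arm_command:
  motion:
    - {"xyz": [0.2,0.2,0]}
    - {"xyz": [0.4,0.4,0]}
    - {"xyz": [0.6,0.6,0]}
    - {"xyz": [0.8,0.8,0]}
    - {"xyz": [1,1,0]}

```text
$.motion[0]: bad value
```

Request:
arm_command:
  motion:
    - {"xyz": [0.2,0.2,0]}
    - {"xyz": [0.4,0.4,0]}
    - {"xyz": [0.6,0.6,0]}
    - {"xyz": [0.8,0.8,0]}
    - {"xyz": [1,1,0]}

```text
$.motion[0]: bad value
```

Request:
arm_command:
  motion:
    - {"xyz": [0.1,0.2,0]}
    - {"xyz": [0.2,0.4,0]}
    - {"xyz": [0.3,0.6,0]}
    - {"xyz": [0.4,0.8,0]}
    - {"xyz": [0.5,1,0]}

```text
$.motion[0]: bad value
```

Request:
arm_command:
  motion:
    - {"xyz": [0.2,0.2,0],"delta_rot": [0,0,0]}
    - {"xyz": [0.4,0.4,0],"delta_rot": [0,0,0]}
    - {"xyz": [0.6,0.6,0],"delta_rot": [0,0,0]}
    - {"xyz": [0.8,0.8,0],"delta_rot": [0,0,0]}
    - {"xyz": [1,1,0],"delta_rot": [0,0,0]}
  fingers: 0

```text
time_s: 0.6
ee_pos: [0.2799, -0.5115, 0.231]
ee_rot: [-3.141, 0.0, 0.325]
force: [0.6, -0.6, -0.1]
opening: 0.142
grasp_force: 0.0
```

Request:
arm_command:
  motion:
    - {"xyz": [0.2,0.2,0],"delta_rot": [0,0,0]}
    - {"xyz": [0.4,0.4,0],"delta_rot": [0,0,0]}
    - {"xyz": [0.6,0.6,0],"delta_rot": [0,0,0]}
    - {"xyz": [0.8,0.8,0],"delta_rot": [0,0,0]}
    - {"xyz": [1,1,0],"delta_rot": [0,0,0]}

```text
time_s: 1.1
ee_pos: [0.3599, -0.4314, 0.231]
ee_rot: [-3.141, 0.0, 0.325]
force: [0.5, -1.3, 0.2]
opening: -0.002
grasp_force: 0.0
```

Request:
arm_command:
  motion:
    - {"xyz": [0.2,0.2,0],"delta_rot": [0,0,0]}
    - {"xyz": [0.4,0.4,0],"delta_rot": [0,0,0]}
    - {"xyz": [0.6,0.6,0],"delta_rot": [0,0,0]}
    - {"xyz": [0.8,0.8,0],"delta_rot": [0,0,0]}
    - {"xyz": [1,1,0],"delta_rot": [0,0,0]}

```text
time_s: 1.6
ee_pos: [0.4399, -0.3515, 0.231]
ee_rot: [-3.141, 0.0, 0.325]
force: [0.4, 0.5, 0.2]
opening: 0.002
grasp_force: 0.0
```

Request:
arm_command:
  motion:
    - {"xyz": [0,0.2,0],"delta_rot": [0,0,0]}
    - {"xyz": [0.2,0.4,0],"delta_rot": [0.005,-0.02,-0.015]}
    - {"xyz": [0.3,0.6,0],"delta_rot": [0.01,-0.04,-0.03]}
    - {"xyz": [0.4,0.8,0],"delta_rot": [0.0163,-0.0647,-0.046]}
    - {"xyz": [0.5,1,0],"delta_rot": [0.0163,-0.0647,-0.046]}

```text
time_s: 2.1
ee_pos: [0.4778, -0.2713, 0.2309]
ee_rot: [-3.141, -0.211, 0.176]
force: [0.1, -0.9, -0.3]
opening: 0.003
grasp_force: 0.0
```

Request:
arm_command:
  motion:
    - {"xyz": [0,0.2,0],"delta_rot": [0,0,0]}
    - {"xyz": [0,0.4,0],"delta_rot": [0,0,0]}
    - {"xyz": [0,0.6,0],"delta_rot": [0,0,0]}
    - {"xyz": [0,0.8,0],"delta_rot": [0,0,0]}
    - {"xyz": [0,1,0],"delta_rot": [0,0,0]}

```text
time_s: 2.6
ee_pos: [0.4794, -0.191, 0.2313]
ee_rot: [3.14, -0.209, 0.18]
force: [1.1, -0.9, -0.6]
opening: 0.001
grasp_force: 0.0
```

Request:
arm_command:
  motion:
    - {"xyz": [0,0.2,0],"delta_rot": [0,0,0]}
    - {"xyz": [0,0.4,0],"delta_rot": [0,0,0]}
    - {"xyz": [0,0.6,0],"delta_rot": [0,0,0]}
    - {"xyz": [0,0.8,0],"delta_rot": [0,0,0]}
    - {"xyz": [0,1,0],"delta_rot": [0,0,0]}

```text
time_s: 3.1
ee_pos: [0.4793, -0.111, 0.2313]
ee_rot: [3.14, -0.209, 0.18]
force: [-0.3, 0.2, 0.3]
opening: -0.001
grasp_force: 0.0
```

Request:
arm_command:
  motion:
    - {"xyz": [0,0.2,0],"delta_rot": [0,0,0]}
    - {"xyz": [0,0.4,0],"delta_rot": [0,0,0]}
    - {"xyz": [0,0.6,0],"delta_rot": [0,0,0]}
    - {"xyz": [0,0.8,0],"delta_rot": [0,0,0]}
    - {"xyz": [0,1,0],"delta_rot": [0,0,0]}

```text
time_s: 3.6
ee_pos: [0.4792, -0.031, 0.2313]
ee_rot: [3.14, -0.21, 0.18]
force: [0.1, 0.0, -0.5]
opening: 0.001
grasp_force: 0.0
```

Request:
arm_command:
  motion:
    - {"xyz": [0,0.2,0],"delta_rot": [0,0,0]}
    - {"xyz": [0,0.4,0],"delta_rot": [0,0,0]}
    - {"xyz": [0,0.6,0],"delta_rot": [0,0,0]}
    - {"xyz": [0,0.8,0],"delta_rot": [0,0,0]}
    - {"xyz": [0,1,0],"delta_rot": [0,0,0]}

```text
time_s: 4.1
ee_pos: [0.4791, 0.049, 0.2313]
ee_rot: [3.14, -0.21, 0.18]
force: [0.7, 0.4, -0.1]
opening: 0.0
grasp_force: 0.0
```

Request:
arm_command:
  motion:
    - {"xyz": [0,0.2,-0.1],"delta_rot": [0,0,0]}
    - {"xyz": [0,0.4,-0.2],"delta_rot": [0,0,0]}
    - {"xyz": [0,0.6,-0.3],"delta_rot": [0,0,0]}
    - {"xyz": [0,0.8,-0.4],"delta_rot": [0,0,0]}
    - {"xyz": [0.1,1,-0.5],"delta_rot": [0,0,0]}

```text
time_s: 4.6
ee_pos: [0.4863, 0.1289, 0.1909]
ee_rot: [3.141, -0.209, 0.18]
force: [-0.4, -0.5, -0.3]
opening: -0.003
grasp_force: 0.0
```

Request:
arm_command:
  motion:
    - {"xyz": [0.1,0.2,-0.1],"delta_rot": [0,0,0]}
    - {"xyz": [0.1,0.4,-0.3],"delta_rot": [0,0,0]}
    - {"xyz": [0.2,0.6,-0.5],"delta_rot": [0,0,0]}
    - {"xyz": [0.2,0.8,-0.6],"delta_rot": [0,0,0]}
    - {"xyz": [0.2,1,-0.7],"delta_rot": [0,0,0]}

```text
time_s: 5.1
ee_pos: [0.503, 0.2089, 0.1347]
ee_rot: [3.14, -0.209, 0.18]
force: [0.1, 0.7, 1.3]
opening: 0.002
grasp_force: 0.0
```

Request:
arm_command:
  motion:
    - {"xyz": [0.05,0.2,-0.1],"delta_rot": [0,0,0]}
    - {"xyz": [0.09,0.3,-0.3],"delta_rot": [0,0,0]}
    - {"xyz": [0.09,0.3,-0.5],"delta_rot": [0,0,0]}
    - {"xyz": [0.09,0.3,-0.7],"delta_rot": [0,0,0]}
    - {"xyz": [0.09,0.3,-0.7],"delta_rot": [0,0,0]}

```text
time_s: 5.6
ee_pos: [0.5092, 0.232, 0.0777]
ee_rot: [3.14, -0.207, 0.181]
force: [0.1, 0.4, -0.0]
opening: -0.004
grasp_force: 0.0
```

Run:
```python
from station import bot,camera
import cv2,numpy as np
from h import proj
o=bot.get_obs(); print(o["ee_pos"],o["force"])
def crop(i,x,y,w,h,f): return cv2.resize(i[y:y+h,x:x+w],None,fx=f,fy=f,interpolation=cv2.INTER_CUBIC)
t=camera("top")["frame"][:,:,::-1]; s=camera("scene")["frame"][:,:,::-1]
print(proj("top",o["ee_pos"]),proj("scene",o["ee_pos"]))
cv2.imwrite("pics/hov.png",np.hstack([crop(t,100,160,100,120,4),crop(s,430,200,100,120,4)]))
```

```text
[0.50919353 0.2319515  0.07767641] [ 0.10721857  0.42460787 -0.02613197]
[137.45657616 225.50960834] [482.47156351 249.85457461]
```

View pics/hov.png

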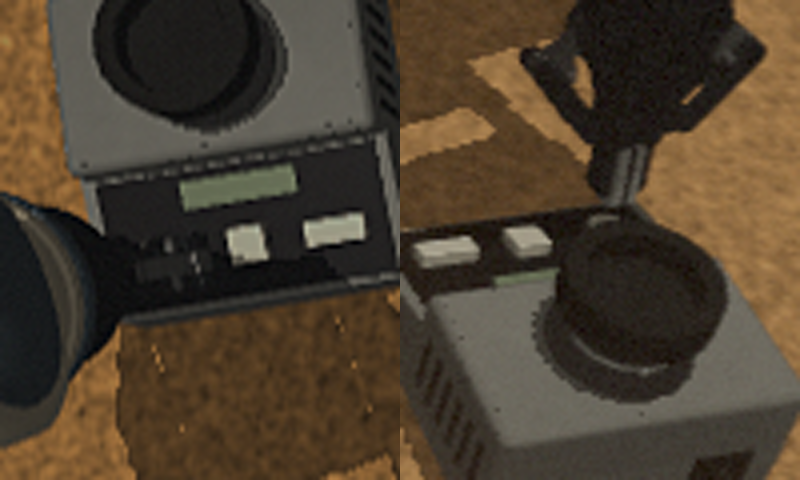

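Fingertips sit right above the round key (scene about (483,250) against a predicted (482,250)). Next I press in small steps.

Request:
arm_command:
  motion:
    - {"xyz": [0.01,0,-0.05],"delta_rot": [0,0,0]}
    - {"xyz": [0.02,0,-0.1],"delta_rot": [0,0,0]}
    - {"xyz": [0.03,0.006,-0.15],"delta_rot": [0,0,0]}
    - {"xyz": [0.036,0.006,-0.17],"delta_rot": [0,0,0]}
    - {"xyz": [0.041,0.007,-0.195],"delta_rot": [0,0,0]}

```text
time_s: 6.2
ee_pos: [0.514, 0.2322, 0.0636]
ee_rot: [3.14, -0.209, 0.18]
force: [0.1, -0.4, -0.3]
opening: 0.002
grasp_force: 0.0
```

Request:
arm_command:
  motion:
    - {"xyz": [0.002,0,-0.01],"delta_rot": [0,0,0]}
    - {"xyz": [0.004,0,-0.018],"delta_rot": [0,0,0]}
    - {"xyz": [0.005,0.001,-0.025],"delta_rot": [0,0,0]}
    - {"xyz": [0.005,0.001,-0.025],"delta_rot": [0,0,0]}
    - {"xyz": [0.005,0.001,-0.025],"delta_rot": [0,0,0]}

```text
time_s: 6.7
ee_pos: [0.5144, 0.2323, 0.0618]
ee_rot: [3.14, -0.21, 0.18]
force: [-0.4, -0.5, 3.0]
opening: 0.002
grasp_force: 1.1
```

Request:
arm_command:
  motion:
    - {"xyz": [0.002,0,-0.01],"delta_rot": [0,0,0]}
    - {"xyz": [0.004,0,-0.018],"delta_rot": [0,0,0]}
    - {"xyz": [0.007,0.001,-0.034],"delta_rot": [0,0,0]}
    - {"xyz": [0.007,0.001,-0.034],"delta_rot": [0,0,0]}
    - {"xyz": [0.007,0.001,-0.034],"delta_rot": [0,0,0]}

```text
time_s: 7.2
ee_pos: [0.5149, 0.2324, 0.059]
ee_rot: [3.14, -0.21, 0.18]
force: [-0.3, 0.1, 3.6]
opening: -0.001
grasp_force: 2.0
```

Request:
arm_command:
  motion:
    - {"xyz": [0.001,0,-0.004],"delta_rot": [0,0,0]}
    - {"xyz": [0.002,0,-0.008],"delta_rot": [0,0,0]}
    - {"xyz": [0.002,0,-0.012],"delta_rot": [0,0,0]}
    - {"xyz": [0.002,0,-0.012],"delta_rot": [0,0,0]}
    - {"xyz": [0.002,0,-0.012],"delta_rot": [0,0,0]}

```text
time_s: 7.7
ee_pos: [0.5151, 0.2324, 0.058]
ee_rot: [3.141, -0.21, 0.18]
force: [-0.1, 0.2, 4.5]
opening: -0.0
grasp_force: 2.2
```

Request:
arm_command:
  motion:
    - {"xyz": [0.001,0,-0.004],"delta_rot": [0,0,0]}
    - {"xyz": [0.002,0,-0.008],"delta_rot": [0,0,0]}
    - {"xyz": [0.002,0,-0.012],"delta_rot": [0,0,0]}
    - {"xyz": [0.002,0,-0.012],"delta_rot": [0,0,0]}
    - {"xyz": [0.002,0,-0.012],"delta_rot": [0,0,0]}

```text
time_s: 8.2
ee_pos: [0.5153, 0.2325, 0.0573]
ee_rot: [3.14, -0.21, 0.18]
force: [-1.9, 0.3, 9.7]
opening: -0.001
grasp_force: 5.8
```

Request:
arm_command:
  motion:
    - {"xyz": [-0.019,-0.003,0.09],"delta_rot": [0,0,0]}
    - {"xyz": [-0.038,-0.007,0.183],"delta_rot": [0,0,0]}
    - {"xyz": [0,-0.2,0.183],"delta_rot": [0,0,0]}
    - {"xyz": [0.035,-0.4,0.183],"delta_rot": [0,0,0]}
    - {"xyz": [0.066,-0.572,0.183],"delta_rot": [0,0,0]}

```text
time_s: 8.7
ee_pos: [0.5202, 0.186, 0.0719]
ee_rot: [3.14, -0.209, 0.18]
force: [0.6, 0.4, -0.2]
opening: -0.003
grasp_force: 0.0
```

Request:
arm_command:
  motion:
    - {"xyz": [0.013,0.002,-0.06],"delta_rot": [0,0,0]}
    - {"xyz": [0.024,0.004,-0.11],"delta_rot": [0,0,0]}
    - {"xyz": [0.029,0.005,-0.14],"delta_rot": [0,0,0]}
    - {"xyz": [0.035,0.006,-0.165],"delta_rot": [0,0,0]}
    - {"xyz": [0.035,0.006,-0.165],"delta_rot": [0,0,0]}

```text
time_s: 9.2
ee_pos: [0.5232, 0.1875, 0.0582]
ee_rot: [3.14, -0.209, 0.18]
force: [-1.5, -1.7, 3.7]
opening: -0.004
grasp_force: 2.1
```

Request:
arm_command:
  motion:
    - {"xyz": [0.001,0,-0.005],"delta_rot": [0,0,0]}
    - {"xyz": [0.002,0,-0.01],"delta_rot": [0,0,0]}
    - {"xyz": [0.003,0,-0.015],"delta_rot": [0,0,0]}
    - {"xyz": [0.003,0,-0.015],"delta_rot": [0,0,0]}
    - {"xyz": [0.003,0,-0.015],"delta_rot": [0,0,0]}

```text
time_s: 9.7
ee_pos: [0.5234, 0.1874, 0.0574]
ee_rot: [3.141, -0.209, 0.18]
force: [-3.5, 4.5, 5.5]
opening: 0.003
grasp_force: 3.0
```

Request:
arm_command:
  motion:
    - {"xyz": [0.001,0,-0.004],"delta_rot": [0,0,0]}
    - {"xyz": [0.002,0,-0.008],"delta_rot": [0,0,0]}
    - {"xyz": [0.002,0,-0.008],"delta_rot": [0,0,0]}
    - {"xyz": [0.002,0,-0.008],"delta_rot": [0,0,0]}
    - {"xyz": [0.002,0,-0.008],"delta_rot": [0,0,0]}

```text
time_s: 10.2
ee_pos: [0.5234, 0.1874, 0.0571]
ee_rot: [3.141, -0.21, 0.18]
force: [-7.6, 3.0, 18.2]
opening: 0.003
grasp_force: 9.1
```

Request:
arm_command:
  motion:
    - {"xyz": [-0.019,-0.003,0.09],"delta_rot": [0,0,0]}
    - {"xyz": [-0.038,-0.007,0.183],"delta_rot": [0,0,0]}
    - {"xyz": [0,-0.2,0.183],"delta_rot": [0,0,0]}
    - {"xyz": [0.035,-0.4,0.183],"delta_rot": [0,0,0]}
    - {"xyz": [0.066,-0.572,0.183],"delta_rot": [0,0,0]}

```text
time_s: 10.7
ee_pos: [0.5291, 0.1407, 0.0716]
ee_rot: [3.14, -0.21, 0.18]
force: [-0.5, 0.2, 0.4]
opening: 0.003
grasp_force: 0.0
```

Request:
arm_command:
  motion:
    - {"xyz": [0.013,0.002,-0.06],"delta_rot": [0,0,0]}
    - {"xyz": [0.024,0.004,-0.11],"delta_rot": [0,0,0]}
    - {"xyz": [0.029,0.005,-0.14],"delta_rot": [0,0,0]}
    - {"xyz": [0.036,0.006,-0.17],"delta_rot": [0,0,0]}
    - {"xyz": [0.036,0.006,-0.17],"delta_rot": [0,0,0]}

```text
time_s: 11.2
ee_pos: [0.5318, 0.1423, 0.0575]
ee_rot: [3.14, -0.209, 0.18]
force: [-0.8, -2.0, 4.2]
opening: 0.003
grasp_force: 2.4
```

Request:
arm_command:
  motion:
    - {"xyz": [0.001,0,-0.004],"delta_rot": [0,0,0]}
    - {"xyz": [0.002,0,-0.008],"delta_rot": [0,0,0]}
    - {"xyz": [0.002,0,-0.01],"delta_rot": [0,0,0]}
    - {"xyz": [0.002,0,-0.01],"delta_rot": [0,0,0]}
    - {"xyz": [0.002,0,-0.01],"delta_rot": [0,0,0]}

```text
time_s: 11.7
ee_pos: [0.5319, 0.1422, 0.0572]
ee_rot: [3.14, -0.21, 0.18]
force: [-3.5, -3.0, 13.0]
opening: -0.001
grasp_force: 6.8
```

Request:
arm_command:
  motion:
    - {"xyz": [-0.038,-0.007,0.183],"delta_rot": [0,0,0]}
    - {"xyz": [-0.038,-0.007,0.4],"delta_rot": [0,0,0]}
    - {"xyz": [-0.038,-0.1,0.6],"delta_rot": [-0.004,0.022,0]}
    - {"xyz": [-0.038,-0.2,0.8],"delta_rot": [-0.008,0.044,0]}
    - {"xyz": [-0.038,-0.3,1],"delta_rot": [-0.012,0.0656,0]}

```text
time_s: 12.2
ee_pos: [0.5286, 0.118, 0.1378]
ee_rot: [3.14, 0.003, 0.181]
force: [0.8, 0.3, 0.0]
opening: -0.0
grasp_force: 0.0
```

Request:
arm_command:
  motion:
    - {"xyz": [0,-0.2,0.1],"delta_rot": [0,0,0]}
    - {"xyz": [0,-0.4,0.2],"delta_rot": [0,0,0]}
    - {"xyz": [0,-0.6,0.3],"delta_rot": [0,0,0]}
    - {"xyz": [0,-0.8,0.38],"delta_rot": [0,0,0]}
    - {"xyz": [0,-1,0.38],"delta_rot": [0,0,0]}

```text
time_s: 12.7
ee_pos: [0.5282, 0.0365, 0.1675]
ee_rot: [3.14, -0.001, 0.18]
force: [0.2, 0.2, 0.2]
opening: -0.004
grasp_force: 0.0
```

Request:
arm_command:
  motion:
    - {"xyz": [-0.02,-0.2,0],"delta_rot": [0,0,0]}
    - {"xyz": [-0.05,-0.4,0],"delta_rot": [0,0,0]}
    - {"xyz": [-0.08,-0.6,0],"delta_rot": [0,0,0]}
    - {"xyz": [-0.1,-0.8,0],"delta_rot": [0,0,0]}
    - {"xyz": [-0.12,-1,0],"delta_rot": [0,0,0]}
  fingers: 1

```text
time_s: 13.2
ee_pos: [0.518, -0.0434, 0.1667]
ee_rot: [3.14, 0.0, 0.18]
force: [-0.3, -0.1, -0.7]
opening: 0.848
grasp_force: 0.0
```

Request:
arm_command:
  motion:
    - {"xyz": [-0.02,-0.2,0],"delta_rot": [0,0,0]}
    - {"xyz": [-0.05,-0.4,0],"delta_rot": [0,0,0]}
    - {"xyz": [-0.08,-0.6,0],"delta_rot": [0,0,0]}
    - {"xyz": [-0.1,-0.8,0],"delta_rot": [0,0,0]}
    - {"xyz": [-0.12,-1,0],"delta_rot": [0,0,0]}

```text
time_s: 13.7
ee_pos: [0.5083, -0.1232, 0.1667]
ee_rot: [3.14, 0.0, 0.18]
force: [0.2, -0.3, 0.4]
opening: 0.999
grasp_force: 0.0
```

Request:
arm_command:
  motion:
    - {"xyz": [-0.02,-0.2,0],"delta_rot": [0,0,0]}
    - {"xyz": [-0.05,-0.4,0],"delta_rot": [0,0,0]}
    - {"xyz": [-0.08,-0.6,0],"delta_rot": [0,0,0]}
    - {"xyz": [-0.1,-0.8,0],"delta_rot": [0,0,0]}
    - {"xyz": [-0.12,-1,0],"delta_rot": [0,0,0]}

```text
time_s: 14.2
ee_pos: [0.4999, -0.2035, 0.1672]
ee_rot: [3.14, 0.0, 0.18]
force: [0.5, -0.1, 0.4]
opening: 1.004
grasp_force: 0.0
```

Request:
arm_command:
  motion:
    - {"xyz": [-0.02,-0.2,0],"delta_rot": [0,0,0]}
    - {"xyz": [-0.05,-0.4,0],"delta_rot": [0,0,0]}
    - {"xyz": [-0.08,-0.6,0],"delta_rot": [0,0,0]}
    - {"xyz": [-0.1,-0.8,0],"delta_rot": [0,0,0]}
    - {"xyz": [-0.12,-1,0],"delta_rot": [0,0,0]}

```text
time_s: 14.7
ee_pos: [0.4904, -0.2835, 0.1673]
ee_rot: [3.14, 0.0, 0.18]
force: [0.2, -0.0, -0.5]
opening: 1.004
grasp_force: 0.0
```

Request:
arm_command:
  motion:
    - {"xyz": [-0.02,-0.15,0],"delta_rot": [0,0,0]}
    - {"xyz": [-0.045,-0.31,0],"delta_rot": [0,0,0]}
    - {"xyz": [-0.045,-0.31,-0.1],"delta_rot": [0,0,0]}
    - {"xyz": [-0.045,-0.31,-0.2],"delta_rot": [0,0,0]}
    - {"xyz": [-0.045,-0.31,-0.35],"delta_rot": [0,0,0]}

```text
time_s: 15.2
ee_pos: [0.487, -0.3064, 0.1385]
ee_rot: [3.14, 0.0, 0.18]
force: [0.9, -0.5, -0.0]
opening: 1.002
grasp_force: 0.0
```

Request:
arm_command:
  motion:
    - {"xyz": [0,0,-0.25],"delta_rot": [0,0,0]}
    - {"xyz": [0,0,-0.5],"delta_rot": [0,0,0]}
    - {"xyz": [0,0,-0.75],"delta_rot": [0,0,0]}
    - {"xyz": [0,0,-0.9],"delta_rot": [0,0,0]}
    - {"xyz": [0,0,-0.97],"delta_rot": [0,0,0]}

```text
time_s: 15.7
ee_pos: [0.4865, -0.3061, 0.0602]
ee_rot: [-3.141, 0.001, 0.18]
force: [0.5, 0.1, 0.9]
opening: 1.001
grasp_force: 0.0
```

Run:
```python
from station import bot,camera
import cv2,numpy as np
from h import proj
o=bot.get_obs(); print(o["ee_pos"],o["force"])
def crop(i,x,y,w,h,f): return cv2.resize(i[y:y+h,x:x+w],None,fx=f,fy=f,interpolation=cv2.INTER_CUBIC)
t=camera("top")["frame"][:,:,::-1]; s=camera("scene")["frame"][:,:,::-1]
cv2.imwrite("pics/gr.png",np.hstack([crop(t,350,190,100,120,4),crop(s,180,180,100,120,4)]))
```

```text
[ 0.48649606 -0.3060946   0.06016785] [0.53320988 0.07445292 0.89604344]
```

View pics/gr.png

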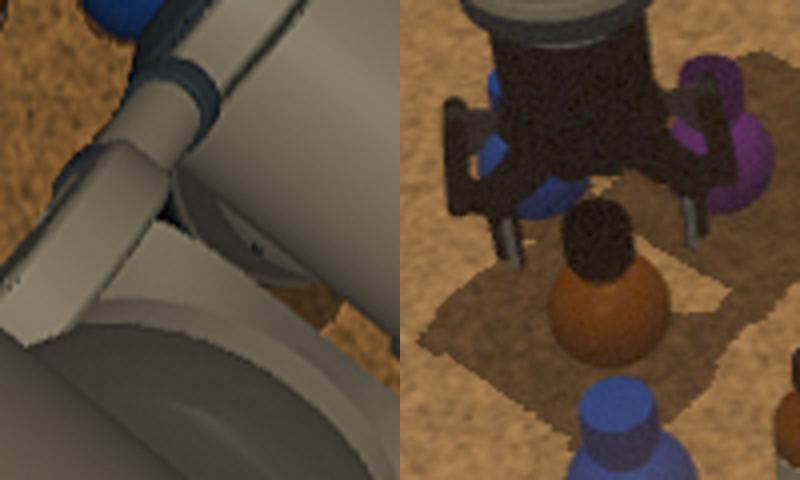

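The cap at (598,240) in the crop is between the open fingers (515 and 690), about 2 mm off centre. I nudge it and close.

Request:
arm_command:
  motion:
    - {"xyz": [0,-0.025,0],"delta_rot": [0,0,0]}
    - {"xyz": [0,-0.025,0],"delta_rot": [0,0,0]}
    - {"xyz": [0,-0.025,0],"delta_rot": [0,0,0]}
    - {"xyz": [0,-0.025,0],"delta_rot": [0,0,0]}
    - {"xyz": [0,-0.025,0],"delta_rot": [0,0,0]}

```text
time_s: 16.3
ee_pos: [0.487, -0.309, 0.0619]
ee_rot: [3.14, -0.0, 0.18]
force: [0.2, 0.6, -0.5]
opening: 1.0
grasp_force: 0.0
```

Request:
arm_command:
  motion:
    - {"xyz": [0,0,0],"delta_rot": [0,0,0]}
    - {"xyz": [0,0,0],"delta_rot": [0,0,0]}
    - {"xyz": [0,0,0],"delta_rot": [0,0,0]}
    - {"xyz": [0,0,0],"delta_rot": [0,0,0]}
    - {"xyz": [0,0,0],"delta_rot": [0,0,0]}
  fingers: 0

```text
time_s: 16.8
ee_pos: [0.4871, -0.309, 0.0619]
ee_rot: [3.14, -0.0, 0.18]
force: [-0.8, 1.1, 4.6]
opening: 0.404
grasp_force: 60.0
```

Request:
arm_command:
  motion:
    - {"xyz": [0,0,0],"delta_rot": [0,0,0]}
    - {"xyz": [0,0,0],"delta_rot": [0,0,0]}
    - {"xyz": [0,0,0],"delta_rot": [0,0,0]}
    - {"xyz": [0,0,0.05],"delta_rot": [0,0,0]}
    - {"xyz": [0,0,0.1],"delta_rot": [0,0,0]}

```text
time_s: 17.3
ee_pos: [0.4868, -0.3088, 0.0697]
ee_rot: [3.141, 0.001, 0.18]
force: [0.1, 0.3, -2.7]
opening: 0.405
grasp_force: 60.2
```

Request:
arm_command:
  motion:
    - {"xyz": [0,0,0.2],"delta_rot": [0,0,0]}
    - {"xyz": [0,0,0.4],"delta_rot": [0,0,0]}
    - {"xyz": [0,0,0.6],"delta_rot": [0,0,0]}
    - {"xyz": [0,0,0.8],"delta_rot": [0,0,0]}
    - {"xyz": [0,0,1],"delta_rot": [0,0,0]}

```text
time_s: 17.8
ee_pos: [0.4868, -0.3088, 0.1504]
ee_rot: [3.14, 0.0, 0.18]
force: [-0.3, -0.3, -3.2]
opening: 0.404
grasp_force: 60.2
```

Request:
arm_command:
  motion:
    - {"xyz": [0,0,0.2],"delta_rot": [0,0,0]}
    - {"xyz": [0,0.05,0.4],"delta_rot": [0,0,0]}
    - {"xyz": [0,0.15,0.6],"delta_rot": [0,0,0]}
    - {"xyz": [0,0.3,0.8],"delta_rot": [0,0,0]}
    - {"xyz": [0,0.5,0.9],"delta_rot": [0,0,0]}

```text
time_s: 18.3
ee_pos: [0.4872, -0.2689, 0.223]
ee_rot: [3.139, -0.001, 0.179]
force: [1.2, 0.4, -2.6]
opening: 0.404
grasp_force: 60.4
```

Request:
arm_command:
  motion:
    - {"xyz": [0.05,0.2,0],"delta_rot": [0,0,0]}
    - {"xyz": [0.1,0.4,0],"delta_rot": [0,0,0]}
    - {"xyz": [0.15,0.6,0],"delta_rot": [0,0,0]}
    - {"xyz": [0.2,0.8,0],"delta_rot": [0,0,0]}
    - {"xyz": [0.25,1,0],"delta_rot": [0,0,0]}

```text
time_s: 18.8
ee_pos: [0.5072, -0.1874, 0.2213]
ee_rot: [3.141, 0.001, 0.18]
force: [0.4, -0.1, -2.6]
opening: 0.408
grasp_force: 60.4
```

Request:
arm_command:
  motion:
    - {"xyz": [0.05,0.2,0],"delta_rot": [0,0,0]}
    - {"xyz": [0.1,0.4,0],"delta_rot": [0,0,0]}
    - {"xyz": [0.15,0.6,0],"delta_rot": [0,0,0]}
    - {"xyz": [0.2,0.8,0],"delta_rot": [0,0,0]}
    - {"xyz": [0.25,1,0],"delta_rot": [0,0,0]}

```text
time_s: 19.3
ee_pos: [0.5272, -0.1075, 0.2215]
ee_rot: [3.14, 0.0, 0.18]
force: [-0.4, -0.5, -3.6]
opening: 0.403
grasp_force: 60.4
```

Request:
arm_command:
  motion:
    - {"xyz": [0.05,0.2,0],"delta_rot": [0,0,0]}
    - {"xyz": [0.1,0.4,0],"delta_rot": [0,0,0]}
    - {"xyz": [0.15,0.6,0],"delta_rot": [0,0,0]}
    - {"xyz": [0.2,0.8,0],"delta_rot": [0,0,0]}
    - {"xyz": [0.25,1,0],"delta_rot": [0,0,0]}

```text
time_s: 19.8
ee_pos: [0.5471, -0.0274, 0.2215]
ee_rot: [3.14, 0.0, 0.18]
force: [0.1, -0.3, -3.5]
opening: 0.4
grasp_force: 60.4
```

Request:
arm_command:
  motion:
    - {"xyz": [0.05,0.2,0],"delta_rot": [0,0,0]}
    - {"xyz": [0.1,0.4,0],"delta_rot": [0,0,0]}
    - {"xyz": [0.15,0.6,0],"delta_rot": [0,0,0]}
    - {"xyz": [0.2,0.8,0],"delta_rot": [0,0,0]}
    - {"xyz": [0.25,1,0],"delta_rot": [0,0,0]}

```text
time_s: 20.3
ee_pos: [0.5672, 0.0524, 0.2216]
ee_rot: [3.14, 0.0, 0.18]
force: [1.0, 0.0, -2.7]
opening: 0.402
grasp_force: 60.4
```

Request:
arm_command:
  motion:
    - {"xyz": [0.05,0.2,0],"delta_rot": [0,0,0]}
    - {"xyz": [0.1,0.4,0],"delta_rot": [0,0,0]}
    - {"xyz": [0.15,0.6,0],"delta_rot": [0,0,0]}
    - {"xyz": [0.2,0.8,0],"delta_rot": [0,0,0]}
    - {"xyz": [0.25,1,0],"delta_rot": [0,0,0]}

```text
time_s: 20.8
ee_pos: [0.5873, 0.1324, 0.2216]
ee_rot: [3.14, 0.0, 0.18]
force: [-0.6, -0.3, -3.4]
opening: 0.408
grasp_force: 60.4
```

Request:
arm_command:
  motion:
    - {"xyz": [0.1,0.25,0],"delta_rot": [0,0,0]}
    - {"xyz": [0.18,0.5,0],"delta_rot": [0,0,0]}
    - {"xyz": [0.25,0.7,0],"delta_rot": [0,0,0]}
    - {"xyz": [0.28,0.85,0],"delta_rot": [0,0,0]}
    - {"xyz": [0.3,0.9,0],"delta_rot": [0,0,0]}

```text
time_s: 21.3
ee_pos: [0.611, 0.2043, 0.2215]
ee_rot: [3.14, 0.0, 0.181]
force: [0.2, -0.5, -2.4]
opening: 0.404
grasp_force: 60.3
```

Run:
```python
from station import bot,camera
import cv2,numpy as np
from h import proj
o=bot.get_obs(); p=o["ee_pos"]; print(p,o["force"])
for h in (0,.029,.096): print(h,proj("top",p+[0,0,h-.062]),proj("scene",p+[0,0,h-.062]))
def crop(i,x,y,w,h,f): return cv2.resize(i[y:y+h,x:x+w],None,fx=f,fy=f,interpolation=cv2.INTER_CUBIC)
t=camera("top")["frame"][:,:,::-1]; s=camera("scene")["frame"][:,:,::-1]
cv2.imwrite("pics/pl.png",np.hstack([crop(t,100,140,80,120,5),crop(s,450,190,80,120,5)]))
```

```text
[0.61102463 0.20428389 0.22149646] [ 0.16852135 -0.53244962 -2.38355947]
0 [137.59470067 166.94518941] [494.40906333 258.06166792]
0.029 [131.22687697 163.02100948] [499.09009845 246.97717216]
0.096 [114.62048877 152.78730038] [510.85663006 219.11451648]
```

View pics/pl.png

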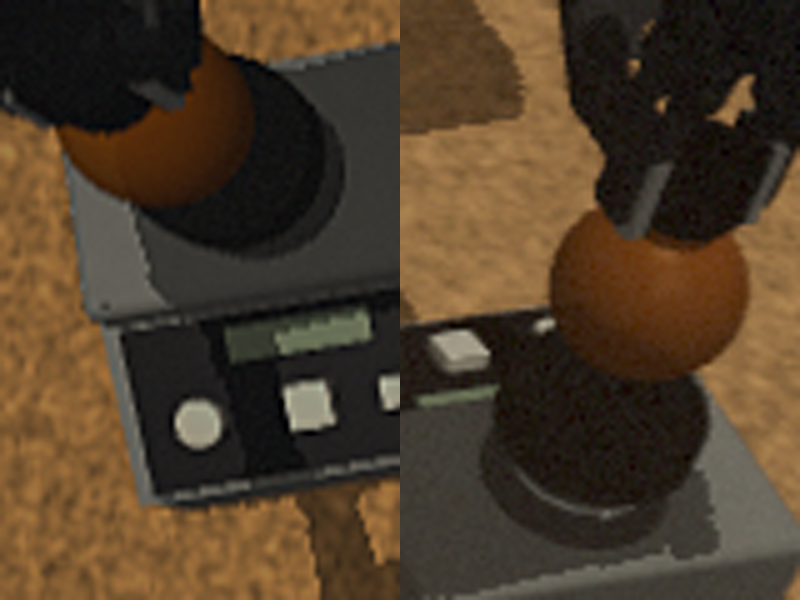

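Run:
```python
import cv2,numpy as np
from h import proj
def ov(n,c,x,y,w,h,f):
    i=cv2.imread(f"pics/{n}0.png")[y:y+h,x:x+w].astype(float)
    i=cv2.resize(np.clip(i*2.5,0,255).astype(np.uint8),None,fx=f,fy=f,interpolation=cv2.INTER_CUBIC)
    for r,col in((.038,(0,255,0)),(.027,(0,255,255))):
        q=np.array([(proj(n,[c[0]+r*np.cos(a),c[1]+r*np.sin(a),.133])+.5-[x,y])*f for a in np.linspace(0,6.3,60)])
        cv2.polylines(i,[q.astype(np.int32)],False,col,1)
    return i
c=(.6105,.204)
cv2.imwrite("pics/ov.png",np.hstack([ov("top",c,115,145,55,55,7),ov("scene",c,460,245,55,55,7)]))
```

```text
(no output)
```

View pics/ov.png

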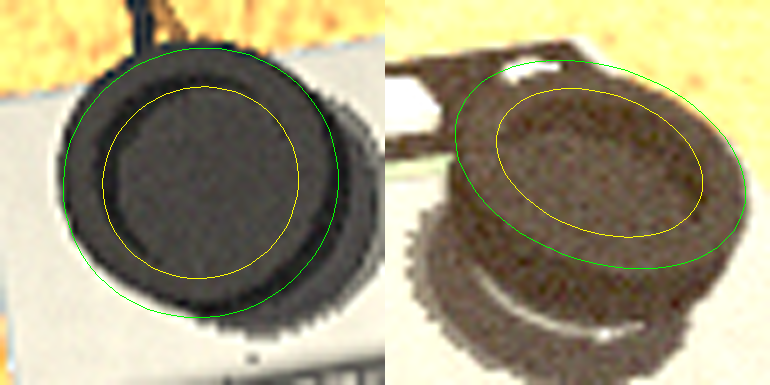

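Ring centre comes out near (0.612, 0.205) from the overlay (drawn outline within about 1 px). The bottle hangs concentric with it, so I lower gently.

Request:
arm_command:
  motion:
    - {"xyz": [0.012,0.008,-0.05],"delta_rot": [0,0,0]}
    - {"xyz": [0.012,0.008,-0.13],"delta_rot": [0,0,0]}
    - {"xyz": [0.012,0.008,-0.21],"delta_rot": [0,0,0]}
    - {"xyz": [0.012,0.008,-0.29],"delta_rot": [0,0,0]}
    - {"xyz": [0.012,0.008,-0.34],"delta_rot": [0,0,0]}

```text
time_s: 21.9
ee_pos: [0.6116, 0.2034, 0.1935]
ee_rot: [3.14, 0.001, 0.18]
force: [-0.2, 0.6, -3.9]
opening: 0.403
grasp_force: 60.3
```

Request:
arm_command:
  motion:
    - {"xyz": [0,0,-0.02],"delta_rot": [0,0,0]}
    - {"xyz": [0,0,-0.04],"delta_rot": [0,0,0]}
    - {"xyz": [0,0,-0.06],"delta_rot": [0,0,0]}
    - {"xyz": [0,0,-0.075],"delta_rot": [0,0,0]}
    - {"xyz": [0,0,-0.075],"delta_rot": [0,0,0]}

```text
time_s: 22.4
ee_pos: [0.6119, 0.2037, 0.1884]
ee_rot: [3.14, 0.0, 0.18]
force: [-0.4, 0.4, -3.5]
opening: 0.404
grasp_force: 60.3
```

Request:
arm_command:
  motion:
    - {"xyz": [0,0,-0.005],"delta_rot": [0,0,0]}
    - {"xyz": [0,0,-0.01],"delta_rot": [0,0,0]}
    - {"xyz": [0,0,-0.015],"delta_rot": [0,0,0]}
    - {"xyz": [0,0,-0.02],"delta_rot": [0,0,0]}
    - {"xyz": [0,0,-0.025],"delta_rot": [0,0,0]}

```text
time_s: 22.9
ee_pos: [0.6122, 0.2038, 0.1868]
ee_rot: [3.14, -0.001, 0.18]
force: [0.5, 1.0, 0.3]
opening: 0.401
grasp_force: 60.6
```

Request:
arm_command:
  motion:
    - {"xyz": [0,0,-0.006],"delta_rot": [0,0,0]}
    - {"xyz": [0,0,-0.012],"delta_rot": [0,0,0]}
    - {"xyz": [0,0,-0.018],"delta_rot": [0,0,0]}
    - {"xyz": [0,0,-0.025],"delta_rot": [0,0,0]}
    - {"xyz": [0,0,-0.025],"delta_rot": [0,0,0]}

```text
time_s: 23.4
ee_pos: [0.6121, 0.2037, 0.1845]
ee_rot: [3.14, -0.0, 0.18]
force: [2.2, 2.5, 2.3]
opening: 0.405
grasp_force: 60.8
```

```bash
python3 -c "
from station import bot
o=bot.get_obs();print(o['force'],o['moment'],o['ee_pos'])"
```

```text
[2.24474043 2.45318324 2.32739896] [ 0.3182985  -0.20984293  0.01339572] [0.61207973 0.20374456 0.18453919]
```

The ring pushes the bottle towards +x and +y, so I shift 1 mm that way and continue.

Request:
arm_command:
  motion:
    - {"xyz": [0.006,0.006,0],"delta_rot": [0,0,0]}
    - {"xyz": [0.012,0.013,0],"delta_rot": [0,0,0]}
    - {"xyz": [0.012,0.013,0],"delta_rot": [0,0,0]}
    - {"xyz": [0.012,0.013,-0.006],"delta_rot": [0,0,0]}
    - {"xyz": [0.012,0.013,-0.012],"delta_rot": [0,0,0]}

```text
time_s: 23.9
ee_pos: [0.6128, 0.2047, 0.1835]
ee_rot: [3.14, 0.0, 0.18]
force: [0.7, 1.7, 2.7]
opening: 0.401
grasp_force: 60.9
```

```bash
python3 -c "
from station import bot
o=bot.get_obs();print(o['force'],o['moment'],o['ee_pos'])"
```

```text
[0.68292251 1.74626004 2.68400179] [ 0.29904886 -0.02738676 -0.02775958] [0.61283726 0.20474719 0.18345466]
```

Request:
arm_command:
  motion:
    - {"xyz": [0,0.01,0],"delta_rot": [0,0,0]}
    - {"xyz": [0.003,0.013,-0.012],"delta_rot": [0,0,0]}
    - {"xyz": [0.003,0.013,-0.025],"delta_rot": [0,0,0]}
    - {"xyz": [0.003,0.013,-0.038],"delta_rot": [0,0,0]}
    - {"xyz": [0.003,0.013,-0.045],"delta_rot": [0,0,0]}

```text
time_s: 24.4
ee_pos: [0.6131, 0.2055, 0.1798]
ee_rot: [3.14, 0.0, 0.18]
force: [-0.4, -4.2, 5.9]
opening: 0.403
grasp_force: 61.2
```

Request:
arm_command:
  motion:
    - {"xyz": [0,0,-0.004],"delta_rot": [0,0,0]}
    - {"xyz": [0,0,-0.008],"delta_rot": [0,0,0]}
    - {"xyz": [0,0,-0.012],"delta_rot": [0,0,0]}
    - {"xyz": [0,0,-0.015],"delta_rot": [0,0,0]}
    - {"xyz": [0,0,-0.015],"delta_rot": [0,0,0]}

```text
time_s: 24.9
ee_pos: [0.6132, 0.2055, 0.1788]
ee_rot: [3.14, 0.0, 0.18]
force: [-1.0, -4.8, 6.6]
opening: 0.399
grasp_force: 61.3
```

```bash
python3 -c "
from station import bot
o=bot.get_obs();print(o['force'],o['moment'],o['ee_pos'])"
```

```text
[-1.02076282 -4.81320738  6.60436635] [-1.02088068  0.07139471  0.01209807] [0.61317106 0.20554367 0.17881144]
```

Request:
arm_command:
  motion:
    - {"xyz": [0,-0.004,0],"delta_rot": [0,0,0]}
    - {"xyz": [0,-0.006,-0.004],"delta_rot": [0,0,0]}
    - {"xyz": [0,-0.006,-0.008],"delta_rot": [0,0,0]}
    - {"xyz": [0,-0.006,-0.012],"delta_rot": [0,0,0]}
    - {"xyz": [0,-0.006,-0.012],"delta_rot": [0,0,0]}

```text
time_s: 25.4
ee_pos: [0.6132, 0.2054, 0.178]
ee_rot: [3.14, -0.0, 0.18]
force: [-0.0, -2.9, 5.9]
opening: 0.405
grasp_force: 61.3
```

Request:
arm_command:
  motion:
    - {"xyz": [0,0,0],"delta_rot": [0,0,0]}
    - {"xyz": [0,0,-0.003],"delta_rot": [0,0,0]}
    - {"xyz": [0,0,-0.006],"delta_rot": [0,0,0]}
    - {"xyz": [0,0,-0.006],"delta_rot": [0,0,0]}
    - {"xyz": [0,0,-0.006],"delta_rot": [0,0,0]}

```text
time_s: 25.9
ee_pos: [0.6132, 0.2054, 0.1776]
ee_rot: [3.14, -0.0, 0.18]
force: [-0.9, -3.2, 6.0]
opening: 0.4
grasp_force: 61.3
```

```bash
python3 -c "
from station import bot
o=bot.get_obs();print(o['force'],o['moment'],o['ee_pos'])"
```

```text
[-0.87581453 -3.1932341   6.04151223] [-0.62718695  0.20876912 -0.05017105] [0.61322143 0.20538723 0.17755352]
```

Request:
arm_command:
  motion:
    - {"xyz": [0,-0.002,-0.003],"delta_rot": [0,0,0]}
    - {"xyz": [0,-0.004,-0.006],"delta_rot": [0,0,0]}
    - {"xyz": [0,-0.004,-0.009],"delta_rot": [0,0,0]}
    - {"xyz": [0,-0.004,-0.009],"delta_rot": [0,0,0]}
    - {"xyz": [0,-0.004,-0.009],"delta_rot": [0,0,0]}

```text
time_s: 26.4
ee_pos: [0.6132, 0.2053, 0.1769]
ee_rot: [3.141, -0.0, 0.18]
force: [-1.0, -1.1, 6.3]
opening: 0.398
grasp_force: 61.4
```

```bash
python3 -c "
from station import bot
o=bot.get_obs();print(o['force'],o['moment'],o['ee_pos'])"
```

```text
[-1.03536976 -1.09913066  6.27543275] [-0.30647285  0.20390914  0.01693364] [0.61322645 0.20528612 0.17686344]
```

Request:
arm_command:
  motion:
    - {"xyz": [0,0,-0.003],"delta_rot": [0,0,0]}
    - {"xyz": [0,0,-0.006],"delta_rot": [0,0,0]}
    - {"xyz": [0,0,-0.008],"delta_rot": [0,0,0]}
    - {"xyz": [0,0,-0.008],"delta_rot": [0,0,0]}
    - {"xyz": [0,0,-0.008],"delta_rot": [0,0,0]}

```text
time_s: 26.9
ee_pos: [0.6132, 0.2052, 0.1763]
ee_rot: [3.141, -0.0, 0.18]
force: [-0.7, -0.7, 9.0]
opening: 0.402
grasp_force: 61.4
```

```bash
python3 -c "
from station import bot
o=bot.get_obs();print(o['force'],o['moment'],o['ee_pos'])"
```

```text
[-0.73563793 -0.67759146  8.97125675] [-0.30356422  0.21925537  0.01810574] [0.61324022 0.2052384  0.17625791]
```

Request:
arm_command:
  motion:
    - {"xyz": [0,0,-0.003],"delta_rot": [0,0,0]}
    - {"xyz": [0,0,-0.004],"delta_rot": [0,0,0]}
    - {"xyz": [0,0,-0.004],"delta_rot": [0,0,0]}
    - {"xyz": [0,0,-0.004],"delta_rot": [0,0,0]}
    - {"xyz": [0,0,-0.004],"delta_rot": [0,0,0]}

```text
time_s: 27.4
ee_pos: [0.6132, 0.2053, 0.176]
ee_rot: [3.141, -0.0, 0.18]
force: [-1.3, -1.5, 7.8]
opening: 0.401
grasp_force: 61.4
```

Run:
```python
from station import bot,camera
import cv2,numpy as np
o=bot.get_obs();print(o['force'],o['ee_pos'])
def crop(i,x,y,w,h,f): return cv2.resize(i[y:y+h,x:x+w],None,fx=f,fy=f,interpolation=cv2.INTER_CUBIC)
s=camera("scene")["frame"][:,:,::-1]; t=camera("top")["frame"][:,:,::-1]
cv2.imwrite("pics/fin.png",np.hstack([crop(s,430,190,100,120,5),np.vstack([crop(s,190,190,130,130,2),crop(t,300,150,130,170,2)])]))
```

```text
[-1.29887229 -1.49752781  7.77280485] [0.61320543 0.20527464 0.17596707]
```

View pics/fin.png

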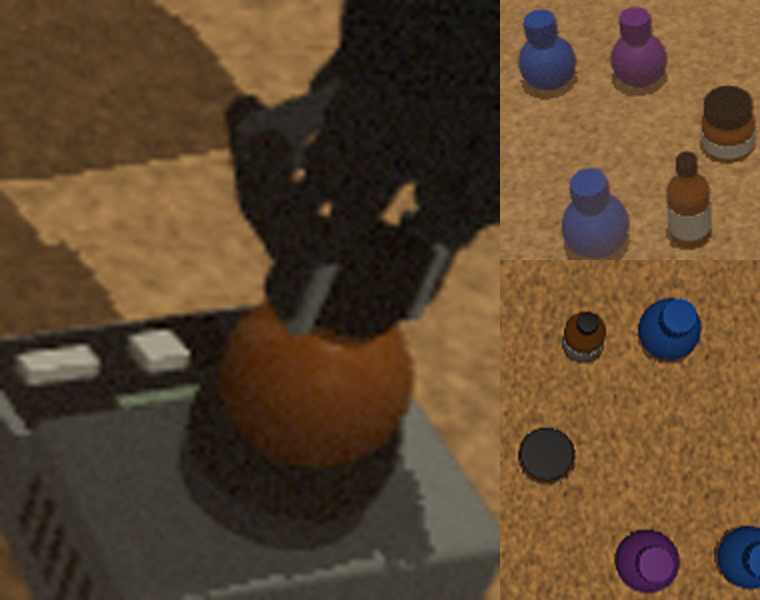

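The bottle sits upright in the ring, and the jar and slim bottle are where they were. The force is still on the spring slope, so I go slightly further.

Request:
arm_command:
  motion:
    - {"xyz": [0,0,-0.003],"delta_rot": [0,0,0]}
    - {"xyz": [0,0,-0.006],"delta_rot": [0,0,0]}
    - {"xyz": [0,0,-0.006],"delta_rot": [0,0,0]}
    - {"xyz": [0,0,-0.006],"delta_rot": [0,0,0]}
    - {"xyz": [0,0,-0.006],"delta_rot": [0,0,0]}

```text
time_s: 28.0
ee_pos: [0.6132, 0.2052, 0.1755]
ee_rot: [3.141, -0.001, 0.18]
force: [-0.7, -1.3, 8.5]
opening: 0.4
grasp_force: 61.4
```

```bash
python3 -c "
from station import bot
o=bot.get_obs();print(o['force'],o['ee_pos'])"
```

```text
[-0.72177415 -1.26621625  8.53781058] [0.61324703 0.20524002 0.17551442]
```

Request:
arm_command:
  motion:
    - {"xyz": [0,0,-0.003],"delta_rot": [0,0,0]}
    - {"xyz": [0,0,-0.006],"delta_rot": [0,0,0]}
    - {"xyz": [0,0,-0.006],"delta_rot": [0,0,0]}
    - {"xyz": [0,0,-0.006],"delta_rot": [0,0,0]}
    - {"xyz": [0,0,-0.006],"delta_rot": [0,0,0]}

```text
time_s: 28.5
ee_pos: [0.6133, 0.2053, 0.1751]
ee_rot: [3.141, -0.001, 0.18]
force: [-0.8, -1.5, 9.8]
opening: 0.406
grasp_force: 61.7
```

Request:
arm_command:
  motion:
    - {"xyz": [0,0,0],"delta_rot": [0,0,0]}
    - {"xyz": [0,0,0],"delta_rot": [0,0,0]}
    - {"xyz": [0,0,0],"delta_rot": [0,0,0]}
    - {"xyz": [0,0,0],"delta_rot": [0,0,0]}
    - {"xyz": [0,0,0],"delta_rot": [0,0,0]}

```text
time_s: 29.0
ee_pos: [0.6133, 0.2053, 0.1751]
ee_rot: [3.141, -0.001, 0.18]
force: [-1.9, -0.5, 9.2]
opening: 0.401
grasp_force: 61.7
```

```bash
python3 -c "
from station import close_job
print(close_job())"
```

```text
the job is handed in; nothing more can be done
None
```

I pressed the round, square and bar keys in that order, each right in and let out again. The round-bellied bottle is held upright by its cap in the ring, pressed down with about 12 N, which should be at or nearly at its stop; the job is handed in at 29 s, with no verdict shown.

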